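# Roll a roller up into the drilling jig and swing the strap over it

### The job

With the fingertips only, slowly roll the aluminium roller that lies at the foot of the drilling jig up the jig's ramp until it drops into its seat against the stop at the top; keep it under control so that it never runs away or runs back down the ramp, and do not pinch or lift it. Then, without pinching it, gently push the black knob of the jig's strap round until the strap lies across the roller, fully home at the end of its swing. Leave the other things on the bench where they are.

Things in the scene. Friction and masses are not known exactly. Their poses are not given: they have to be found in the camera images.
- jig: Steel drilling jig fixed to the bench, 330 x 124 mm. Origin: mid-width at bench level; x points up the ramp to the stop, y to the left of that, z up. Level infeed 10 mm above the bench from x = -184 to -95 mm, a 5 mm kerb behind it; then the ramp. Two side guides, 8 mm thick and 96 mm apart inside, stand 9 mm above infeed and ramp (12 mm above the seat).
- ramp_foot (a point): Foot of the ramp, mid-width, on the surface: jig x = -95, z = 10 mm. The ramp rises evenly from here to the crest, about 9.5 degrees.
- ramp_crest (a point): Top edge of the ramp, mid-width: jig x = +55, z = 35 mm. Behind it a 3 mm step down to the level seat (z = 32 mm), which runs 42 mm to the stop.
- stop (a point): Foot of the stop block's upright face, mid-width: jig x = +97, z = 32 mm. The block is 28 mm thick, 96 mm wide and its top is 72 mm above the bench.
- roller: Turned aluminium roller, 0.4 to 0.9 kg, smooth and oily: cylinder 56 mm in diameter, 90 mm long, with a journal 30 mm in diameter, 12 mm long at each end. Lies across the infeed (centre 38 mm above the bench) and rolls freely; let go on the ramp, it rolls back. Origin: its centre; y is its axis, x and z turn as it rolls. Home in the seat: centre at jig x = +69, z = +60 mm, top 88 mm above the bench.
- strap (a joint): Angle of the clamp strap about its post (rad): 0 = home at its end stop, pointing to the jig's -y, over the seated roller; grows counter-clockwise from above; 1.57 = pointing along jig +x, clear. Starts at 1.1 to 1.6. Light friction (under 1.5 N at the knob); stays where it is left. A steel bar 28 mm wide with a drill bush in it, 92 to 104 mm above the bench: passes over roller and stop.
- strap_post (a point): Axis of the upright post (20 mm) on which the strap swings, at the strap's underside: jig x = +69, y = +85, z = 92 mm.
- strap_knob (a point): Centre of the upright black knob on the strap's free end: 24 mm in diameter, from 104 to 140 mm above the bench; this point is at 122 mm and 85 mm from the post's axis.
- blank: Another roller of the same make standing on its end beside the jig, not needed: 56 mm in diameter, 114 mm tall. Origin: centre of its foot.
- bush: Brass bush standing beside the jig, 42 mm in diameter, 42 mm tall. Origin: centre of its foot. Not needed.
- spanner: Steel spanner lying on the bench, 170 mm long. Not needed.
- oil: Grey plastic oil bottle, 56 mm in diameter, 150 mm tall. Origin: centre of its foot. Not needed.
- chuckkey: Steel T-shaped drill chuck key lying on the bench beside the jig, about 88 by 80 mm, 16 mm high. Not needed.
- hammer: Hammer lying on the bench to the right. Not needed.
- tin: Small open steel cup, 68 mm across, 62 mm tall, to the left. Origin: centre of its foot. Not needed.
There are look-alikes about, which are no part of the job. Leave any green, purple or red look-alike of the roller alone.

How it is judged:
By the outcome, as a careful person would: the job done as asked, in the order asked, and still so for the second after the job is handed in, with the robot touching nothing.
It also fails if it takes over 59 s, if anything falls off the work surface, if the arm or the gripper's body presses on something with over 40 N, if the wrist force passes 120 N, or if a joint passes its speed limit or range.

### The arm

A 6-joint arm with a two-finger parallel gripper is mounted at the origin on the work surface. World frame = base frame: x ahead of the robot, y to its left, z up, the work surface at z = 0. Lengths are in mm, angles in rad, forces in N, time in s.
With the tool pointing down it reaches from about 400 to 925 mm from the base axis. Payload 12.5 kg.
Tool frame: the origin (TCP) lies midway between the tips of the shut fingers; the grasp point (between the pads) lies 19 mm behind it; z points along the fingers, y is the direction in which the jaws open and shut (so a half turn about z gives the same grasp; the last joint's range is limited). The gripper opens to 95 mm and grips with 3 to 60 N. Pads are 20 mm wide; open, the fingers measure 119 mm over their backs; the gripper's body (75 mm by 180 mm) begins 59 mm behind the grasp point.
Start: joints at [-1.233, 0.491, 1.559, -0, 1.092, -0.106], TCP at [268.383, -564.462, 214.661] pointing down, gripper open.
Joint ranges: [-3.1, 3.1], [-0.84, 2.19], [0.05, 2.79], [-1.13, 4.28], [0.06, 2.93], [-2.69, 2.69]. Speed limits (rad/s): [2.22, 2.22, 2.79, 3.14, 3.14, 3.14].

### API

Orientations are given as [roll, pitch, yaw] about the fixed x, y, z axes, in that order (R = Rz(yaw) Ry(pitch) Rx(roll)).
In Python, from cell import env gives the robot as it stands.
- The arm moves only by the tool drive_tool, never from a script. Its argument "increments" is a list of rows, each a list of 2 entries, a list of its own where there are three numbers: the shift along the tool's x, y, z as a fraction of full scale, then the turn, a rotation vector about the tool's x, y, z as a fraction of full scale. In form: [[[x, y, z], [ax, ay, az]], ...]. A call has 1 to 5 rows; each row shifts and turns the commanded pose from where the row before left it, along the tool's axes as they then stand; what a row does not reach is not made up. Full scale, the value 1, is 30 mm for a shift and 0.08 rad for a turn. A row lasts 1/12 s, in which the tool goes at most 41.7 mm and 7.16 degrees, less where a joint would pass 70% of its speed; a pose out of reach is approached as far as the arm can. A call with a number of a shift or a turn outside -1 to 1 is refused whole. A call with a gripper value outside its range is refused whole. "jaw" is the opening, from -1 (shut) to 1 (fully open), so that 0 is half open, set as the call begins (left out, the last holds). The fingers move at their own pace and stop on an object; the grip force is fixed at half the most. Time passes only in rows, so rows that do not move let the fingers close. It gives the time, the measured TCP pose, the force and the opening at its end, in the units of the state.
- env.state(): the state, without advancing time (a new reading comes with each control period).
- env.read_camera(name): name is "scene" or "top"; returns a dict with "pixels" (420x560x3 uint8, blue, green, red), "vertical_fov" (degrees; the focal length in pixels is half the picture's height over the tangent of half this angle, whatever the lens; pixels are square), "cx", "cy" (the principal point, pixels), "world_to_cam" (4x4, takes a point from world to camera coordinates). Camera axes: x right, y down, z forward; pixel columns grow to the right and rows downward; lengths in mm; the calibration is good to about 2 mm. A picture is of the moment at which its call begins. There is no depth.
- env.job_done(): hands the job in, once; it reports no verdict.
Trained networks look in a picture, given as the dict that the camera call returned (one of the last four; its "shot" number tells which), for a name from the list of things; names that differ only in an ending like _2 or _b are one class to them, and where a whole thing is asked for, a point or a joint stands for the part that bears it (a point fixed in the world has none). Each returns a list of dicts, best first, with "score" (0 to 1); they miss things now and then, are a little off and sometimes report something else, mostly with a low value. They report only what shows in the picture. A call takes as long as a camera call. They do not tell look-alikes from the thing itself.
- env.boxes_of(target, picture): "point" ([x, y, z] in mm, in world coordinates, good to about 4 mm: the middle of the surface that is visible of it).
- env.tip_of(target, picture): "point" ([x, y, z] in mm, in world coordinates, good to about 4 mm: a listed point, or the origin of a listed thing).
The state is a dict: "t": time; "joints": joint angles; "qvel": joint speeds; "tau": joint torques, N m; "eef_pos": TCP position; "tcp_rot": TCP orientation; "ft_force": force on the tool from outside, world axes, zero at the start; "moment": the same for the moment, N m; "opening": opening from 0.0 (shut) to 1.0 (fully open).
Only numpy, scipy, OpenCV 4.12 (cv2) and the standard library are available. Lean on these libraries where they do the work, as an engineer would, in place of code of your own. Each camera call takes 0.05 s, during which the arm holds its last target.

## Working session

There is one attempt and no reset: what is moved stays moved. The work goes in short steps, Python scripts to look and compute and a tool call to move; the robot and the scene stay as the last step left them, time stands still between calls to the robot, and variables do not carry over. Pictures are saved under pics/ and viewed, and the job is handed in when it is done.

Besides the shell and the picture viewer there is one more tool, called after "Emit:" as a command line: name --argument value ..., lists and objects as JSON in quotes. drive_tool: Moves the arm, as the interface text tells. Its arguments: {"type":"object","properties":{"increments":{"type":"array","items":{"type":"array"}},"jaw":{"type":"number"}},"required":["increments"]}

```bash
mkdir -p pics; ls; cat > h.py <<'E'
from cell import env
import numpy as np, cv2
def snap(n,f):
    p=env.read_camera(n); cv2.imwrite('pics/'+f,p['pixels']); return p
E
python3 - <<'E'
from h import *
print(env.state())
a=snap('scene','s1.png'); b=snap('top','t1.png')
for n,p in(('scene',a),('top',b)):
    print(n,p['vertical_fov'],p['cx'],p['cy'],np.round(p['world_to_cam'],3).tolist())
    for t in ['jig','ramp_foot','ramp_crest','stop','roller','strap','strap_post','strap_knob']:
        try: r=env.tip_of(t,p)
        except Exception as e: r=str(e)
        print(t,[(np.round(q['point']).tolist(),round(q['score'],2)) for q in r] if not isinstance(r,str) else r)
E
```

```text
pics
{'t': 0.0, 'joints': array([-1.23262356e+00,  4.91553464e-01,  1.55942949e+00,  1.71157137e-05,
        1.09168639e+00, -1.05633851e-01]), 'qvel': array([ 0.00049873,  0.00080086,  0.00061931,  0.00187364, -0.00055245,
       -0.00321595]), 'tau': array([ 2.49144083e-03, -6.12643290e+01, -2.58182037e+01,  6.93109981e-02,
        4.81639069e-02, -1.14990735e-04]), 'eef_pos': array([ 268.291153  , -564.23157776,  214.07240577]), 'tcp_rot': array([-3.14052357e+00, -1.28618832e-04,  4.43798650e-01]), 'ft_force': array([-0.15547079, -0.17494927,  0.14377258]), 'moment': array([0.01694302, 0.00501983, 0.01346678]), 'opening': 1.0027678129490794}
scene 46.69771420206649 277.8695247591508 213.7148198020089 [[-0.105, 0.994, 0.014, 66.675], [0.736, 0.087, -0.672, -350.636], [-0.669, -0.06, -0.741, 1715.481], [0.0, 0.0, 0.0, 1.0]]
jig [([565.0, 33.0, -2.0], 0.83)]
ramp_foot [([550.0, -60.0, 10.0], 0.63)]
ramp_crest [([576.0, 88.0, 34.0], 0.8)]
stop [([382.0, -48.0, 1.0], 0.72), ([582.0, 128.0, 33.0], 0.68), ([489.0, 109.0, 92.0], 0.21)]
roller [([601.0, -268.0, 27.0], 0.81), ([764.0, -231.
[... 302 characters left out ...]
96694225426035 280.5839198041424 208.59052351781926 [[-0.012, -1.0, 0.001, -2.269], [-0.985, 0.011, -0.175, 601.154], [0.175, -0.003, -0.985, 982.287], [0.0, 0.0, 0.0, 1.0]]
jig [([560.0, 30.0, 4.0], 0.56)]
ramp_foot [([548.0, -58.0, 10.0], 0.6)]
ramp_crest [([575.0, 91.0, 36.0], 0.64)]
stop [([576.0, 129.0, 34.0], 0.88)]
roller [([368.0, -219.0, 28.0], 0.84), ([602.0, -267.0, 32.0], 0.74), ([765.0, -231.0, 26.0], 0.73), ([785.0, -40.0, -6.0], 0.65)]
strap it knows: blank, bush, chuckkey, hammer, jig, oil, ramp_crest, ramp_foot, roller, spanner, stop, strap_knob, strap_post, tin
strap_post [([488.0, 112.0, 89.0], 0.79)]
strap_knob [([511.0, 197.0, 123.0], 0.57), ([576.0, 129.0, 34.0], 0.46)]
```

View pics/s1.png

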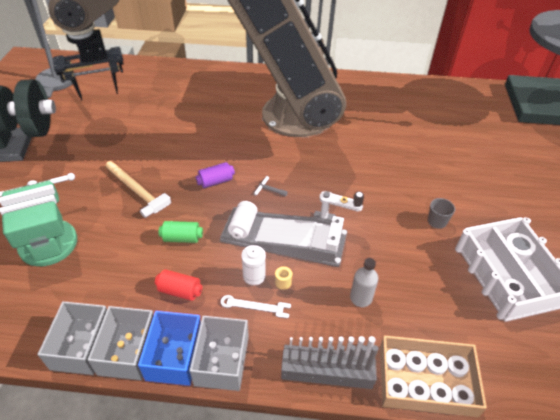

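View pics/t1.png

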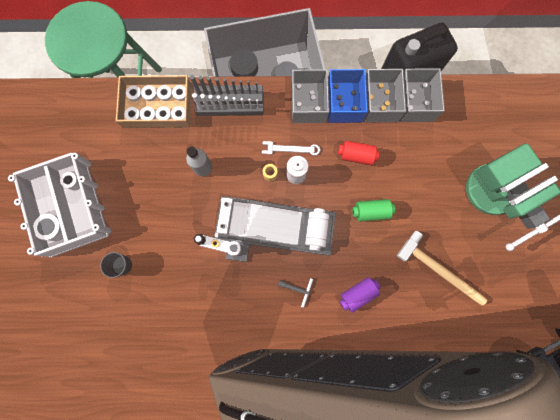

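```bash
cat > m.py <<'E'
from h import *
from scipy.optimize import least_squares
P={'ramp_foot':(-95,0,10),'ramp_crest':(55,0,35),'stop':(97,0,32),'strap_post':(69,85,92),'jig':(0,0,0)}
def near(r,g):
    r=[q for q in r if np.linalg.norm(np.array(q['point'])-g)<25]
    return r[0]['point'] if r else None
E
python3 - <<'E'
from m import *
a=snap('scene','s2.png'); b=snap('top','t2.png')
obs=[]
G={'ramp_foot':(549,-59,10),'ramp_crest':(575,90,35),'stop':(579,128,33),'strap_post':(489,112,92),'jig':(562,31,0)}
for p in(a,b):
    for k in P:
        q=near(env.tip_of(k,p),G[k])
        if q is not None: obs.append((P[k],q))
    for k in ['blank','oil','bush','chuckkey','tin','strap_knob','roller']:
        print(k,[(np.round(q['point']).tolist(),round(q['score'],2)) for q in env.tip_of(k,p)][:4])
def f(v):
    c,s=np.cos(v[2]),np.sin(v[2])
    return np.concatenate([[v[0]+c*l[0]-s*l[1]-q[0],v[1]+s*l[0]+c*l[1]-q[1]] for l,q in obs])
r=least_squares(f,[562,31,1.4],loss='soft_l1',f_scale=3)
print(r.x,np.round(r.fun,1))
v=r.x;c,s=np.cos(v[2]),np.sin(v[2])
# reproject jig outline
def proj(p,X):
    X=np.array(X,float); C=p['world_to_cam']@np.append(X,1); fo=210/np.tan(np.radians(p['vertical_fov']/2))
    return (C[0]/C[2]*fo+p['cx'],C[1]/C[2]*fo+p['cy'])
for p,n in((a,'s'),(b,'t')):
    im=cv2.resize(p['pixels'],None,fx=4,fy=4,interpolation=cv2.INTER_CUBIC)
    def L(A,B,col):
        q=[proj(p,(v[0]+c*l[0]-s*l[1],v[1]+s*l[0]+c*l[1],l[2])) for l in(A,B)]
        q=[tuple(int(4*u+1.5) for u in w) for w in q]; cv2.line(im,q[0],q[1],col,1)
    for sg in(-48,48): L((-95,sg,10),(55,sg,35),(0,0,255))
    L((-95,-48,10),(-95,48,10),(0,255,0)); L((55,-48,35),(55,48,35),(0,255,0)); L((97,-48,72),(97,48,72),(255,0,0));L((125,-48,72),(125,48,72),(255,0,0))
    L((-140,-57,38),(-140,57,38),(255,0,255))
    L((69,85,92),(69,85,122),(0,255,255))
    m=np.array(proj(p,(v[0],v[1],30)))*4
    x,y=int(m[0])-380,int(m[1])-280
    cv2.imwrite(f'pics/{n}2c.png',im[max(y,0):y+560,max(x,0):x+760])
E
```

```text
blank [([711.0, -54.0, -3.0], 0.69)]
oil [([734.0, 215.0, 2.0], 0.63)]
bush [([710.0, 16.0, 1.0], 0.56)]
chuckkey [([712.0, 18.0, 3.0], 0.72), ([382.0, -47.0, -1.0], 0.64)]
tin [([454.0, 437.0, 2.0], 0.76)]
strap_knob [([509.0, 194.0, 118.0], 0.69)]
roller [([370.0, -218.0, 30.0], 0.89), ([545.0, -107.0, 39.0], 0.8), ([766.0, -232.0, 26.0], 0.71), ([601.0, -265.0, 25.0], 0.58)]
blank [([704.0, -57.0, -1.0], 0.57)]
oil [([738.0, 216.0, -0.0], 0.71), ([573.0, 129.0, 32.0], 0.23)]
bush [([559.0, 30.0, 0.0], 0.72), ([715.0, 17.0, 3.0], 0.52)]
chuckkey [([550.0, -59.0, 9.0], 0.44)]
tin [([452.0, 434.0, 2.0], 0.88)]
strap_knob [([514.0, 197.0, 121.0], 0.98), ([456.0, 433.0, -1.0], 0.65)]
roller [([370.0, -217.0, 30.0], 0.97), ([601.0, -268.0, 35.0], 0.92), ([765.0, -233.0, 29.0], 0.82), ([544.0, -102.0, 39.0], 0.78)]
[564.34060777  32.85546764   1.42944524] [ 1.6 -2.3 -6.   0.9 -0.5 -0.5 -0.4  0.4  0.1 -1.3 -1.5 -2.1  0.4 -3.4
  1.2  3.7  0.1  1.8  2.2  3.7]
```

View pics/t2c.png

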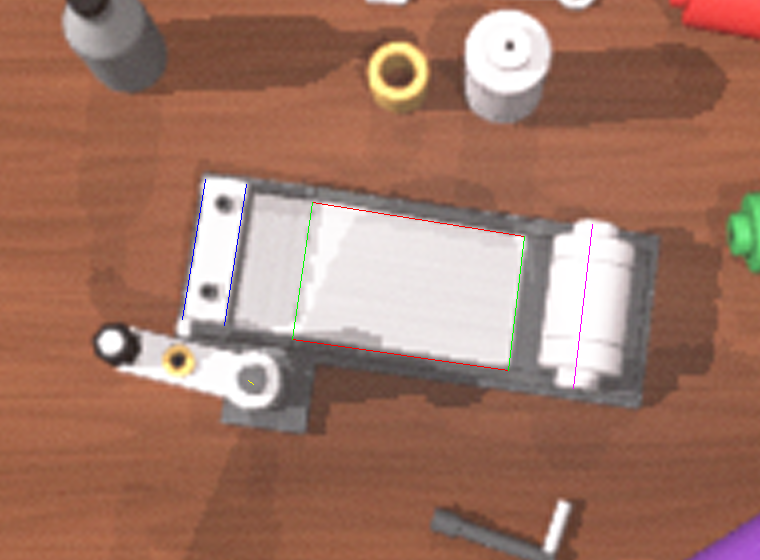

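View pics/s2c.png

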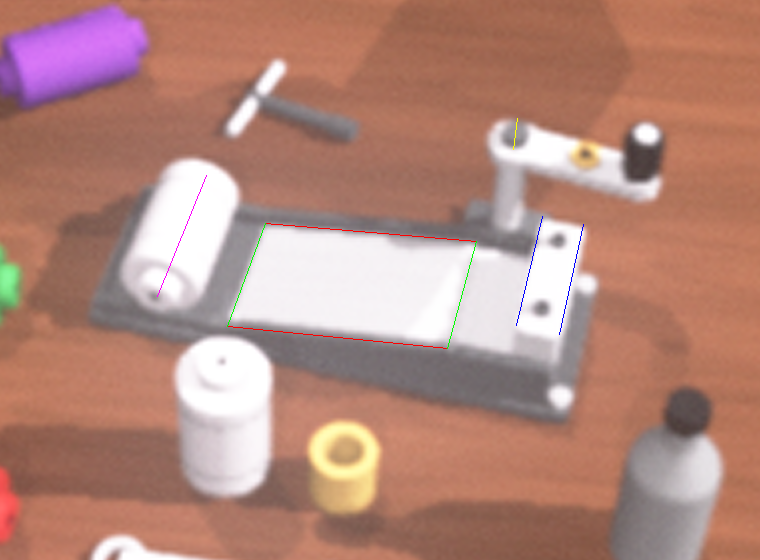

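Emit:
drive_tool --increments '[[[0,0,0],[0,0,-1]],[[0,0,0],[0,0,-1]],[[0,0,0],[0,0,-1]],[[0,0,0],[0,0,-1]],[[0,0,0],[0,0,-1]]]' --jaw 0

```text
t: 2.52
eef_pos: [268.4, -564.5, 214.7]
tcp_rot: [3.141, 0.0, 0.848]
ft_force: [0.3, 0.1, 0.0]
opening: 0.706
```

Emit:
drive_tool --increments '[[[0,0,0],[0,0,-1]],[[0,0,0],[0,0,-1]],[[0,0,0],[0,0,-1]],[[0,0,0],[0,0,-1]],[[0,0,0],[0,0,-1]]]'

```text
t: 2.93
eef_pos: [268.4, -564.5, 214.7]
tcp_rot: [3.142, 0.0, 1.248]
ft_force: [-0.8, 0.9, 1.0]
opening: 0.502
```

Emit:
drive_tool --increments '[[[0,0,0],[0,0,-1]],[[0,0,0],[0,0,-1]],[[0,0,0],[0,0,-0.3]],[[0,0,0],[0,0,0]]]'

```text
t: 3.27
eef_pos: [268.4, -564.5, 214.7]
tcp_rot: [3.142, 0.0, 1.427]
ft_force: [-0.3, 0.1, 0.4]
opening: 0.5
```

Emit:
drive_tool --increments '[[[0.96,0.46,0],[0,0,0]],[[0.96,0.46,0],[0,0,0]],[[0.96,0.46,0],[0,0,0]],[[0.96,0.46,0],[0,0,0]],[[0.96,0.46,0],[0,0,0]]]'

```text
t: 3.68
eef_pos: [357.8, -430.5, 214.7]
tcp_rot: [3.141, 0.0, 1.425]
ft_force: [1.0, -1.2, -0.3]
opening: 0.496
```

Emit:
drive_tool --increments '[[[0.96,0.46,0],[0,0,0]],[[0.96,0.46,0],[0,0,0]],[[0.96,0.46,0],[0,0,0]],[[0.96,0.46,0],[0,0,0]],[[0.96,0.46,0],[0,0,0]]]'

```text
t: 4.1
eef_pos: [446.7, -297.7, 214.8]
tcp_rot: [3.141, 0.0, 1.425]
ft_force: [0.7, -0.3, 0.1]
opening: 0.499
```

Emit:
drive_tool --increments '[[[0.96,0.46,0],[0,0,0]],[[0.96,0.46,0],[0,0,0]],[[0.96,0.46,0.5],[0,0,0]],[[0.96,0.46,0.5],[0,0,0]],[[0.96,0.46,0.5],[0,0,0]]]'

```text
t: 4.52
eef_pos: [535.7, -165.0, 169.4]
tcp_rot: [3.141, 0.0, 1.425]
ft_force: [0.0, -1.0, -0.5]
opening: 0.505
```

Emit:
drive_tool --increments '[[[0,0,0.9],[0,0,0]],[[0,0,0.9],[0,0,0]],[[0,0,0.9],[0,0,0]],[[0,0,0.9],[0,0,0]],[[0,0,0],[0,0,0]]]'

```text
t: 4.93
eef_pos: [532.9, -165.5, 57.6]
tcp_rot: [-3.135, -0.002, 1.426]
ft_force: [-0.4, 0.4, -0.2]
opening: 0.497
```

Emit:
drive_tool --increments '[[[0,0,0.5],[0,0,0]],[[0,0,0.45],[0,0,0]],[[0,0,0],[0,0,0]]]'

```text
t: 5.18
eef_pos: [534.4, -166.3, 32.5]
tcp_rot: [-3.14, -0.0, 1.426]
ft_force: [-0.6, 1.2, -0.3]
opening: 0.501
```

```bash
python3 - <<'E'
from h import *
a=snap('scene','s3.png')
im=cv2.resize(a['pixels'][150:300,180:400],None,fx=3.5,fy=3.5,interpolation=cv2.INTER_CUBIC); cv2.imwrite('pics/s3c.png',im)
print([(np.round(q['point']).tolist(),round(q['score'],2)) for q in env.tip_of('roller',a)][:4])
E
```

```text
[([543.0, -110.0, 38.0], 0.97), ([764.0, -234.0, 25.0], 0.97), ([602.0, -266.0, 27.0], 0.74), ([367.0, -219.0, 29.0], 0.73)]
```

View pics/s3c.png

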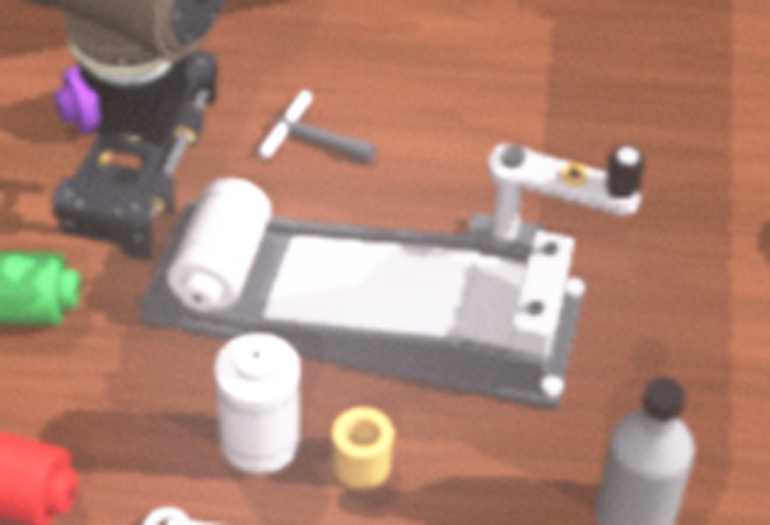

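Emit:
drive_tool --increments '[[[0.12,0,0],[0,0,0]],[[0.12,0,0],[0,0,0]],[[0.12,0,0],[0,0,0]],[[0.06,0,0],[0,0,0]],[[0.04,0,0],[0,0,0]]]'

```text
t: 5.7
eef_pos: [537.0, -152.3, 33.5]
tcp_rot: [3.141, 0.0, 1.428]
ft_force: [-0.6, -0.8, -1.1]
opening: 0.498
```

Emit:
drive_tool --increments '[[[0.04,0,0],[0,0,0]],[[0.04,0,0],[0,0,0]],[[0.04,0,0],[0,0,0]],[[0.04,0,0],[0,0,0]],[[0.04,0,0],[0,0,0]]]'

```text
t: 6.12
eef_pos: [537.7, -146.8, 33.1]
tcp_rot: [3.142, 0.0, 1.428]
ft_force: [0.7, 0.7, 0.7]
opening: 0.503
```

Emit:
drive_tool --increments '[[[0.04,0,0],[0,0,0]],[[0.04,0,0],[0,0,0]],[[0.04,0,0],[0,0,0]],[[0.04,0,0],[0,0,0]],[[0.04,0,0],[0,0,0]]]'

```text
t: 6.53
eef_pos: [538.5, -140.7, 33.1]
tcp_rot: [3.142, 0.0, 1.428]
ft_force: [0.6, -0.0, -0.2]
opening: 0.502
```

```bash
cat > look.py <<'E'
import sys
from h import *
n=sys.argv[1]
a=snap('scene',n+'s.png')
im=cv2.resize(a['pixels'][150:300,180:400],None,fx=3.5,fy=3.5,interpolation=cv2.INTER_CUBIC); cv2.imwrite('pics/'+n+'.png',im)
v=(564.34,32.86,1.4294);c,s=np.cos(v[2]),np.sin(v[2])
J=lambda q:np.round([c*(q[0]-v[0])+s*(q[1]-v[1]),-s*(q[0]-v[0])+c*(q[1]-v[1]),q[2]],1).tolist()
for k in sys.argv[2:]: print(k,[(J(q['point']),round(q['score'],2)) for q in env.tip_of(k,a)][:4])
st=env.state(); print('tcp jig',J(st['eef_pos']),st['t'],st['ft_force'].round(1))
E
python3 look.py a1 roller
```

```text
roller [([-235.0, -237.2, 25.6], 0.94), ([-290.6, -79.7, 25.7], 0.9), ([-135.7, 0.9, 36.1], 0.89), ([-275.6, 153.1, 27.1], 0.56)]
tcp jig [-175.4, 1.1, 33.1] 6.6333 [-0.1  0.1 -0.6]
```

View pics/a1.png

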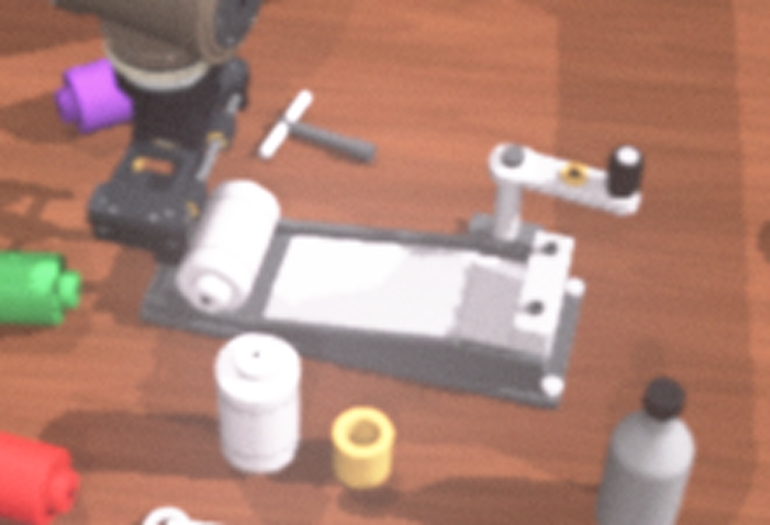

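Emit:
drive_tool --increments '[[[0.05,0,0],[0,0,0]],[[0.06,0,0],[0,0,0]],[[0.06,0,0],[0,0,0]],[[0.06,0,0],[0,0,0]],[[0.06,0,0],[0,0,0]]]'

```text
t: 7.05
eef_pos: [539.8, -132.0, 33.1]
tcp_rot: [-3.142, 0.0, 1.428]
ft_force: [-0.0, -1.0, 0.2]
opening: 0.501
```

Emit:
drive_tool --increments '[[[0.06,0,0],[0,0,0]],[[0.06,0,0],[0,0,0]],[[0.06,0,0],[0,0,0]],[[0.06,0,0],[0,0,0]],[[0.06,0,0],[0,0,0]]]'

```text
t: 7.47
eef_pos: [541.1, -123.2, 33.1]
tcp_rot: [3.142, 0.0, 1.428]
ft_force: [-0.7, 0.1, 0.3]
opening: 0.503
```

Emit:
drive_tool --increments '[[[0.06,0,0],[0,0,0]],[[0.06,0,0],[0,0,0]],[[0.06,0,0],[0,0,0]],[[0.06,0,0],[0,0,0]],[[0.06,0,0],[0,0,0]]]'

```text
t: 7.88
eef_pos: [542.3, -114.2, 33.1]
tcp_rot: [3.142, 0.0, 1.428]
ft_force: [0.0, -0.1, -0.0]
opening: 0.499
```

```bash
python3 look.py a2 roller
```

```text
roller [([-233.9, -236.1, 24.7], 0.89), ([-108.1, 1.0, 37.8], 0.77), ([-272.6, 154.0, 29.0], 0.66)]
tcp jig [-148.6, 1.1, 33.1] 7.9833 [-0.3 -1.2 -0.3]
```

View pics/a2.png

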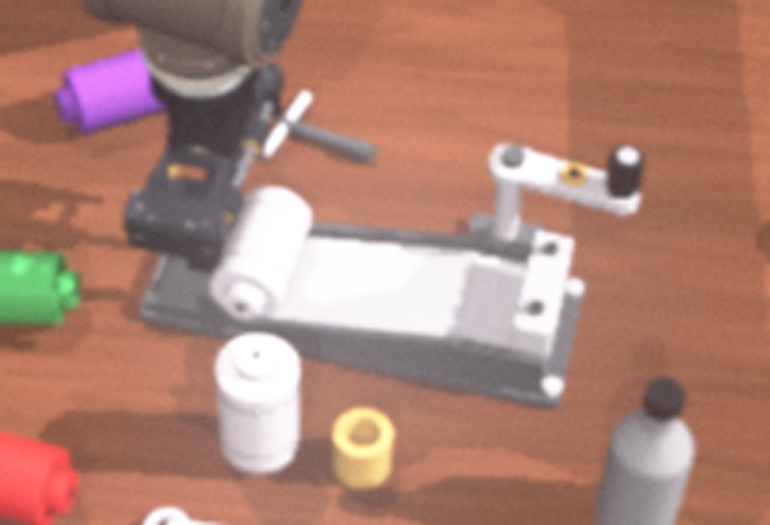

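Emit:
drive_tool --increments '[[[0.06,0,0],[0,0,0]],[[0.06,0,0],[0,0,0]],[[0.06,0,0],[0,0,0]],[[0.06,0,0],[0,0,0]],[[0.06,0,0],[0,0,0]]]'

```text
t: 8.4
eef_pos: [543.6, -105.3, 33.1]
tcp_rot: [3.142, 0.0, 1.428]
ft_force: [0.4, 0.4, 0.9]
opening: 0.5
```

Emit:
drive_tool --increments '[[[0.06,0,0],[0,0,0]],[[0.06,0,0],[0,0,0]],[[0.06,0,-0.01],[0,0,0]],[[0.06,0,-0.01],[0,0,0]],[[0.06,0,-0.01],[0,0,0]]]'

```text
t: 8.82
eef_pos: [545.0, -96.5, 34.1]
tcp_rot: [3.141, 0.0, 1.428]
ft_force: [-0.3, -3.2, 0.9]
opening: 0.505
```

Emit:
drive_tool --increments '[[[0.06,0,-0.01],[0,0,0]],[[0.06,0,-0.01],[0,0,0]],[[0.06,0,-0.01],[0,0,0]],[[0.06,0,-0.01],[0,0,0]],[[0.06,0,-0.01],[0,0,0]]]'

```text
t: 9.23
eef_pos: [546.2, -87.5, 35.6]
tcp_rot: [3.142, 0.0, 1.428]
ft_force: [-0.2, -3.5, 0.9]
opening: 0.5
```

Emit:
drive_tool --increments '[[[0.06,0,-0.01],[0,0,0]],[[0.06,0,-0.01],[0,0,0]],[[0.06,0,-0.01],[0,0,0]],[[0.06,0,-0.01],[0,0,0]],[[0.06,0,-0.01],[0,0,0]]]'

```text
t: 9.65
eef_pos: [547.5, -78.6, 37.1]
tcp_rot: [3.142, 0.0, 1.428]
ft_force: [0.1, -1.8, 0.9]
opening: 0.501
```

```bash
python3 look.py a3 roller
```

```text
roller [([-275.6, 160.4, 25.3], 0.8), ([-291.5, -77.6, 28.2], 0.79), ([-235.2, -236.3, 28.5], 0.78), ([-73.9, 1.5, 40.6], 0.66)]
tcp jig [-112.5, 1.1, 37.0] 9.75 [ 0.3 -1.2  0.5]
```

View pics/a3.png

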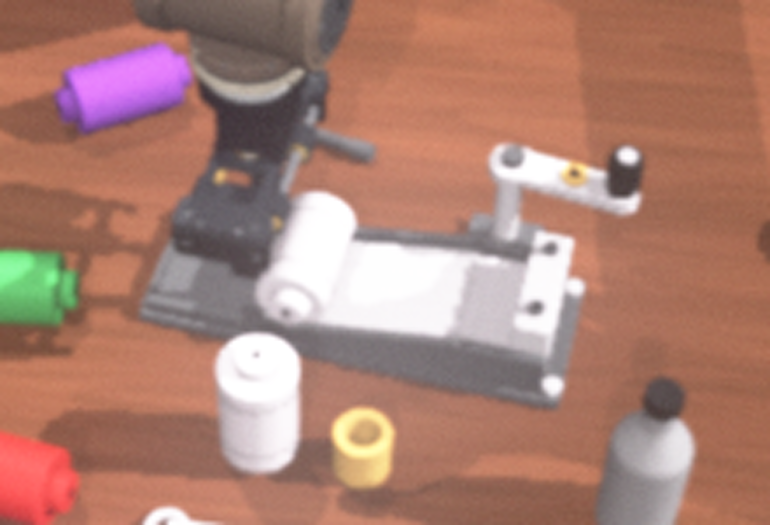

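Emit:
drive_tool --increments '[[[0.07,0,-0.012],[0,0,0]],[[0.07,0,-0.012],[0,0,0]],[[0.07,0,-0.012],[0,0,0]],[[0.07,0,-0.012],[0,0,0]],[[0.07,0,-0.012],[0,0,0]]]'

```text
t: 10.17
eef_pos: [549.0, -68.2, 38.9]
tcp_rot: [3.141, 0.0, 1.428]
ft_force: [-0.2, -2.1, 1.2]
opening: 0.499
```

Emit:
drive_tool --increments '[[[0.07,0,-0.012],[0,0,0]],[[0.07,0,-0.012],[0,0,0]],[[0.07,0,-0.012],[0,0,0]],[[0.07,0,-0.012],[0,0,0]],[[0.07,0,-0.012],[0,0,0]]]'

```text
t: 10.58
eef_pos: [550.5, -57.8, 40.7]
tcp_rot: [3.142, 0.0, 1.428]
ft_force: [-0.4, -1.9, 2.0]
opening: 0.499
```

Emit:
drive_tool --increments '[[[0.07,0,-0.012],[0,0,0]],[[0.07,0,-0.012],[0,0,0]],[[0.07,0,-0.012],[0,0,0]],[[0.07,0,-0.012],[0,0,0]],[[0.07,0,-0.012],[0,0,0]]]'

```text
t: 11.0
eef_pos: [552.0, -47.4, 42.5]
tcp_rot: [3.142, 0.0, 1.428]
ft_force: [-0.0, -2.7, 1.7]
opening: 0.502
```

Emit:
drive_tool --increments '[[[0.07,0,-0.012],[0,0,0]],[[0.07,0,-0.012],[0,0,0]],[[0.07,0,-0.012],[0,0,0]],[[0.07,0,-0.012],[0,0,0]],[[0.07,0,-0.012],[0,0,0]]]'

```text
t: 11.42
eef_pos: [553.5, -37.0, 44.2]
tcp_rot: [3.142, 0.0, 1.428]
ft_force: [-0.8, -1.6, 0.7]
opening: 0.5
```

Emit:
drive_tool --increments '[[[0.07,0,-0.012],[0,0,0]],[[0.07,0,-0.012],[0,0,0]],[[0.07,0,-0.012],[0,0,0]],[[0.07,0,-0.012],[0,0,0]],[[0.07,0,-0.012],[0,0,0]]]'

```text
t: 11.83
eef_pos: [555.0, -26.6, 46.1]
tcp_rot: [3.142, 0.0, 1.428]
ft_force: [-0.8, -1.6, 2.0]
opening: 0.502
```

Emit:
drive_tool --increments '[[[0.07,0,-0.012],[0,0,0]],[[0.07,0,-0.012],[0,0,0]],[[0.07,0,-0.012],[0,0,0]],[[0.07,0,-0.012],[0,0,0]],[[0.07,0,-0.012],[0,0,0]]]'

```text
t: 12.25
eef_pos: [556.4, -16.2, 47.9]
tcp_rot: [-3.142, 0.0, 1.428]
ft_force: [0.3, -3.0, 1.2]
opening: 0.498
```

Emit:
drive_tool --increments '[[[0.07,0,-0.012],[0,0,0]],[[0.07,0,-0.012],[0,0,0]],[[0.07,0,-0.012],[0,0,0]],[[0.07,0,-0.012],[0,0,0]],[[0.07,0,-0.012],[0,0,0]]]'

```text
t: 12.67
eef_pos: [558.0, -5.8, 49.7]
tcp_rot: [3.142, 0.0, 1.428]
ft_force: [-0.4, -2.9, 0.8]
opening: 0.498
```

Emit:
drive_tool --increments '[[[0.07,0,-0.012],[0,0,0]],[[0.07,0,-0.012],[0,0,0]],[[0.07,0,-0.012],[0,0,0]],[[0.07,0,-0.012],[0,0,0]],[[0.07,0,-0.012],[0,0,0]]]'

```text
t: 13.08
eef_pos: [559.5, 4.6, 51.4]
tcp_rot: [3.142, 0.0, 1.428]
ft_force: [-0.4, -2.7, 0.5]
opening: 0.498
```

```bash
python3 look.py a4 roller
```

```text
roller [([-274.9, 156.2, 30.5], 0.96), ([-235.5, -236.2, 26.5], 0.81), ([-292.0, -80.2, 25.0], 0.7), ([11.6, -0.9, 60.9], 0.56)]
tcp jig [-28.5, 0.9, 51.4] 13.1833 [-0.1 -0.7 -0.8]
```

View pics/a4.png

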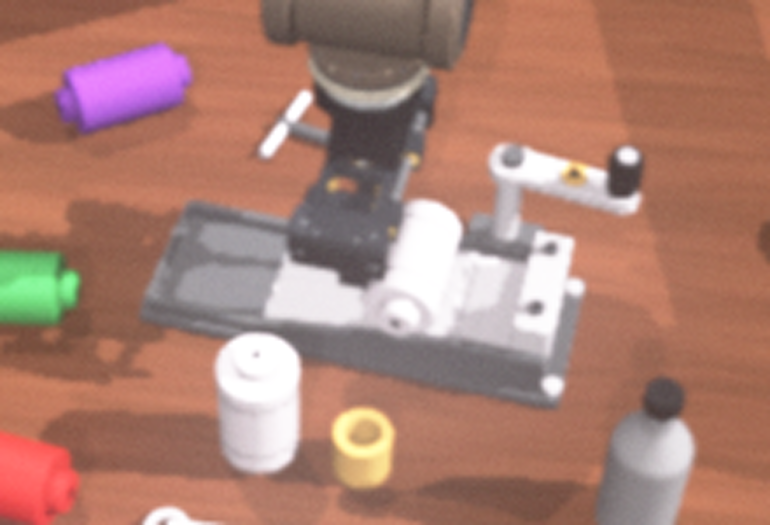

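Emit:
drive_tool --increments '[[[0.07,0,-0.012],[0,0,0]],[[0.07,0,-0.012],[0,0,0]],[[0.07,0,-0.012],[0,0,0]],[[0.07,0,-0.012],[0,0,0]],[[0.07,0,-0.012],[0,0,0]]]'

```text
t: 13.6
eef_pos: [561.0, 15.0, 53.3]
tcp_rot: [3.141, 0.0, 1.428]
ft_force: [0.5, -2.1, 1.6]
opening: 0.501
```

Emit:
drive_tool --increments '[[[0.07,0,-0.012],[0,0,0]],[[0.07,0,-0.012],[0,0,0]],[[0.07,0,-0.012],[0,0,0]],[[0.07,0,-0.012],[0,0,0]],[[0.07,0,-0.012],[0,0,0]]]'

```text
t: 14.02
eef_pos: [562.5, 25.4, 55.1]
tcp_rot: [3.142, 0.0, 1.428]
ft_force: [-0.6, -2.4, 1.1]
opening: 0.499
```

Emit:
drive_tool --increments '[[[0.06,0,-0.01],[0,0,0]],[[0.06,0,-0.01],[0,0,0]],[[0.06,0,-0.01],[0,0,0]],[[0.06,0,-0.01],[0,0,0]],[[0.06,0,-0.01],[0,0,0]]]'

```text
t: 14.43
eef_pos: [563.7, 34.2, 56.5]
tcp_rot: [3.142, 0.0, 1.428]
ft_force: [-0.0, -1.4, 0.0]
opening: 0.501
```

Emit:
drive_tool --increments '[[[0.04,0,-0.007],[0,0,0]],[[0.04,0,-0.007],[0,0,0]],[[0.04,0,-0.007],[0,0,0]],[[0.04,0,-0.007],[0,0,0]],[[0.04,0,-0.007],[0,0,0]]]'

```text
t: 14.85
eef_pos: [564.6, 40.1, 57.6]
tcp_rot: [3.142, 0.0, 1.428]
ft_force: [-0.2, -2.0, 0.8]
opening: 0.499
```

Emit:
drive_tool --increments '[[[0.03,0,-0.005],[0,0,0]],[[0.03,0,-0.005],[0,0,0]],[[0.03,0,-0.005],[0,0,0]],[[0.03,0,-0.005],[0,0,0]],[[0.03,0,-0.005],[0,0,0]]]'

```text
t: 15.27
eef_pos: [565.2, 44.6, 58.3]
tcp_rot: [-3.142, 0.0, 1.428]
ft_force: [0.6, -1.3, -0.1]
opening: 0.503
```

```bash
python3 look.py a5 roller
```

```text
roller [([50.8, -0.2, 62.3], 0.9), ([-277.1, 156.1, 29.9], 0.88), ([-291.9, -79.3, 26.6], 0.78), ([-506.0, 69.2, 5.6], 0.59)]
tcp jig [11.8, 0.8, 58.3] 15.3667 [ 0.6  0.1 -0.6]
```

View pics/a5.png

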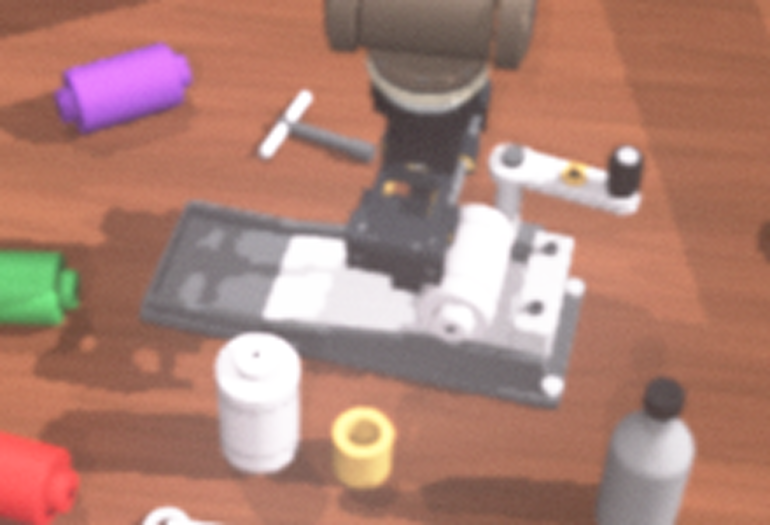

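Emit:
drive_tool --increments '[[[0.03,0,-0.005],[0,0,0]],[[0.03,0,-0.005],[0,0,0]],[[0.03,0,-0.005],[0,0,0]],[[0.03,0,0],[0,0,0]],[[0.03,0,0],[0,0,0]]]'

```text
t: 15.78
eef_pos: [565.8, 49.1, 58.7]
tcp_rot: [-3.142, 0.0, 1.428]
ft_force: [-0.4, -0.5, 0.6]
opening: 0.5
```

Emit:
drive_tool --increments '[[[0.03,0,0],[0,0,0]],[[0.03,0,0],[0,0,0]],[[0.03,0,0],[0,0,0]],[[0.03,0,0],[0,0,0]],[[0.03,0,0],[0,0,0]]]'

```text
t: 16.2
eef_pos: [566.5, 53.4, 58.7]
tcp_rot: [-3.142, 0.0, 1.428]
ft_force: [0.3, 0.0, 0.2]
opening: 0.502
```

Emit:
drive_tool --increments '[[[0.03,0,0],[0,0,0]],[[0.03,0,0],[0,0,0]],[[0.03,0,0],[0,0,0]],[[0.03,0,0],[0,0,0]],[[0.03,0,0],[0,0,0]]]'

```text
t: 16.62
eef_pos: [567.1, 57.9, 58.8]
tcp_rot: [3.142, 0.0, 1.428]
ft_force: [-0.1, 0.1, 0.4]
opening: 0.5
```

```bash
python3 look.py a6 roller
```

```text
roller [([-236.0, -235.4, 23.6], 0.97), ([68.1, -1.1, 60.2], 0.96), ([-288.8, -77.1, 27.6], 0.86), ([-278.0, 157.2, 33.9], 0.59)]
tcp jig [25.2, 0.8, 58.8] 16.7167 [ 0.9  0.7 -0.4]
```

View pics/a6.png

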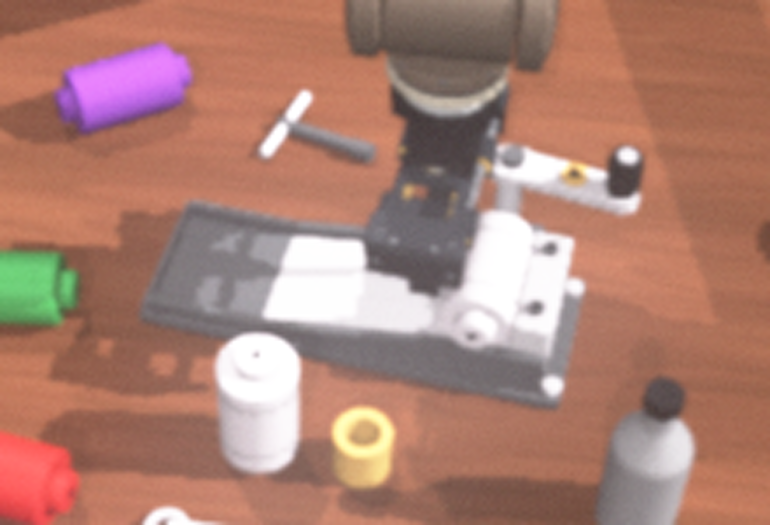

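Emit:
drive_tool --increments '[[[0.03,0,0],[0,0,0]],[[0.03,0,0],[0,0,0]],[[0.03,0,0],[0,0,0]],[[0.03,0,0],[0,0,0]],[[0.02,0,0],[0,0,0]]]'

```text
t: 17.13
eef_pos: [567.7, 61.6, 58.8]
tcp_rot: [-3.142, 0.001, 1.428]
ft_force: [-2.1, -8.5, 0.5]
opening: 0.502
```

Emit:
drive_tool --increments '[[[0.02,0,0],[0,0,0]],[[0.02,0,0],[0,0,0]]]'

```text
t: 17.3
eef_pos: [567.7, 61.8, 58.8]
tcp_rot: [-3.141, 0.002, 1.428]
ft_force: [-1.9, -15.9, 1.6]
opening: 0.499
```

Emit:
drive_tool --increments '[[[-0.05,0,0],[0,0,0]],[[-0.1,0,0],[0,0,0]],[[-0.3,0,0],[0,0,0]],[[-0.3,0,0],[0,0,0]],[[0,0,-0.6],[0,0,0]]]' --jaw -1

```text
t: 17.72
eef_pos: [563.1, 39.3, 74.5]
tcp_rot: [-3.137, 0.001, 1.427]
ft_force: [-0.3, -0.4, 0.1]
opening: 0.204
```

Emit:
drive_tool --increments '[[[0,0,-0.9],[0,0,0]],[[0,0,-0.9],[0,0,-1]],[[0,0,-0.9],[0,0,-1]],[[0,0,-0.9],[0,0,-1]],[[0,0,0],[0,0,-1]]]'

```text
t: 18.13
eef_pos: [566.3, 40.2, 189.7]
tcp_rot: [3.135, 0.002, 1.751]
ft_force: [0.0, 0.3, 0.1]
opening: 0.004
```

Emit:
drive_tool --increments '[[[0,0,0],[0,0,-1]],[[0,0,0],[0,0,-1]],[[0,0,0],[0,0,-1]],[[0,0,0],[0,0,-1]],[[0,0,0],[0,0,-1]]]'

```text
t: 18.55
eef_pos: [564.5, 40.2, 184.8]
tcp_rot: [-3.142, -0.0, 2.151]
ft_force: [-0.1, -0.1, -0.3]
opening: 0.006
```

Emit:
drive_tool --increments '[[[0,0,0],[0,0,-1]],[[0,0,0],[0,0,-1]],[[0,0,0],[0,0,-1]],[[0,0,0],[0,0,-1]],[[0,0,0],[0,0,-1]]]'

```text
t: 18.97
eef_pos: [564.5, 40.2, 184.7]
tcp_rot: [-3.141, -0.0, 2.551]
ft_force: [0.2, -0.2, -0.4]
opening: 0.004
```

Emit:
drive_tool --increments '[[[0,0,0],[0,0,-1]],[[0,0,0],[0,0,-1]],[[0,0,0],[0,0,-1]],[[0,0,0],[0,0,-1]],[[0,0,0],[0,0,0]]]'

```text
t: 19.38
eef_pos: [564.5, 40.2, 184.7]
tcp_rot: [-3.142, -0.0, 2.871]
ft_force: [0.7, 0.7, 0.4]
opening: 0.008
```

```bash
python3 look.py b1 roller strap_knob; python3 - <<'E'
from h import *
p=snap('top','b1t.png')
im=cv2.resize(p['pixels'][150:300,180:400],None,fx=3.5,fy=3.5,interpolation=cv2.INTER_CUBIC); cv2.imwrite('pics/b1tc.png',im)
print(env.tip_of('strap_knob',p)[:2]); print(env.state()['joints'])
E
```

```text
roller [([-232.8, -234.5, 25.1], 0.94), ([69.4, 0.0, 61.4], 0.89), ([-291.4, -80.7, 25.6], 0.8), ([-273.4, 156.4, 31.6], 0.68)]
strap_knob [([152.5, 77.4, 121.6], 0.93)]
tcp jig [7.6, 0.8, 184.7] 19.5333 [ 0.6  1.  -0.1]
[{'point': [553.7, -60.9, 11.8], 'score': 0.62}, {'point': [514.2, 198.2, 123.8], 'score': 0.58}]
[-4.46792650e-02  4.40384407e-01  1.74073595e+00 -7.22213681e-05
  9.60450015e-01 -1.33964156e+00]
```

View pics/b1.png

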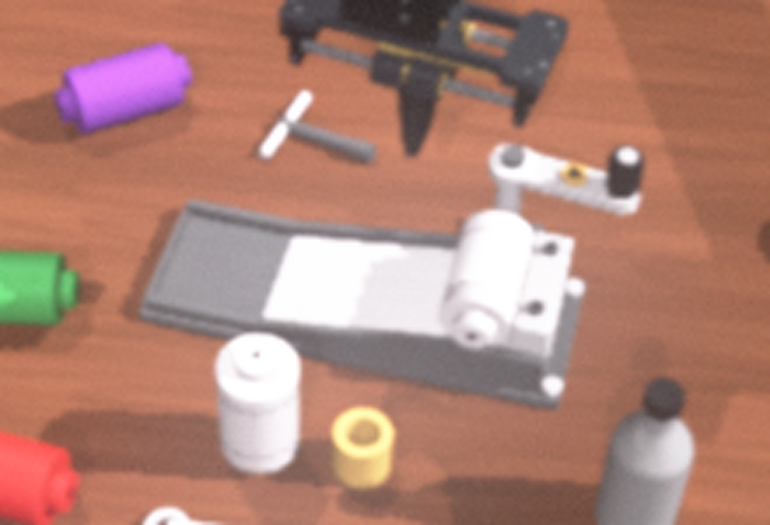

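Emit:
drive_tool --increments '[[[0.75,0.75,0],[0,0,0]],[[0.75,0.75,0],[0,0,0]],[[0.75,0.75,0],[0,0,0]],[[0.75,0.75,0],[0,0,0]],[[0.75,0.75,0],[0,0,0]]]'

```text
t: 20.05
eef_pos: [485.9, 180.6, 184.8]
tcp_rot: [-3.142, 0.0, 2.866]
ft_force: [0.4, 1.0, 0.6]
opening: 0.004
```

Emit:
drive_tool --increments '[[[0.75,0.75,0],[0,0,0]],[[0,0,0.7],[0,0,0]],[[0,0,0.7],[0,0,0]],[[0,0,0.7],[0,0,0]],[[0,0,0.25],[0,0,0]]]'

```text
t: 20.47
eef_pos: [470.2, 207.3, 112.1]
tcp_rot: [-3.14, -0.002, 2.867]
ft_force: [-0.1, -0.4, -1.1]
opening: 0.007
```

```bash
python3 look.py b2 strap_knob
```

```text
strap_knob [([150.9, 73.8, 119.3], 0.96), ([-45.1, -233.4, -5.2], 0.54)]
tcp jig [159.4, 117.2, 113.3] 20.5667 [ 0.1 -0.2  0.9]
```

View pics/b2.png

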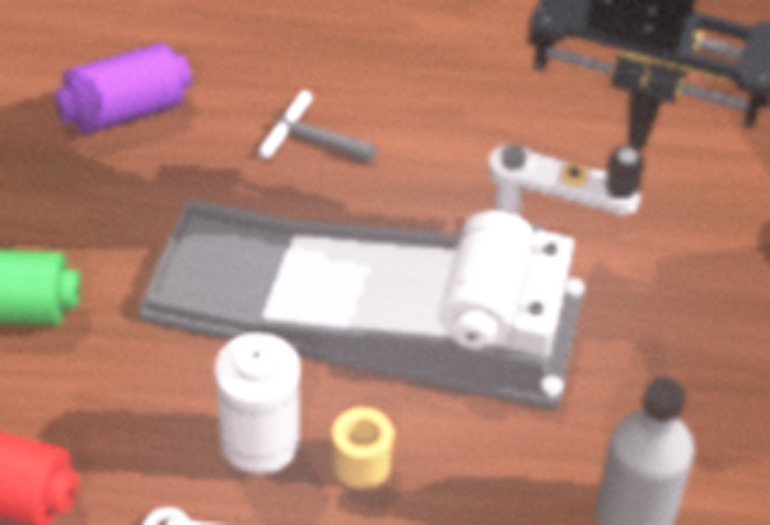

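Emit:
drive_tool --increments '[[[-0.12,0,0],[0,0,0]],[[-0.12,0,0],[0,0,0]],[[-0.12,0,0],[0,0,0]],[[-0.08,0,0],[0,0,0]],[[-0.05,0,0],[0,0,0]]]'

```text
t: 20.98
eef_pos: [486.0, 203.2, 114.8]
tcp_rot: [3.141, 0.001, 2.867]
ft_force: [-0.4, 0.2, 0.0]
opening: 0.005
```

Emit:
drive_tool --increments '[[[-0.06,0.015,0],[0,0,0.25]],[[-0.06,0.015,0],[0,0,0.25]],[[-0.06,0.015,0],[0,0,0.25]],[[-0.06,0.015,0],[0,0,0.25]],[[-0.08,0.02,0],[0,0,0.35]]]'

```text
t: 21.4
eef_pos: [495.2, 202.8, 114.2]
tcp_rot: [-3.141, -0.0, 2.758]
ft_force: [-0.5, 0.6, 0.6]
opening: 0.004
```

Emit:
drive_tool --increments '[[[-0.1,0.026,0],[0,0,0.45]],[[-0.1,0.026,0],[0,0,0.45]],[[-0.1,0.026,0],[0,0,0.45]],[[-0.1,0.026,0],[0,0,0.45]],[[-0.1,0.026,0],[0,0,0.45]]]'

```text
t: 21.82
eef_pos: [510.6, 199.8, 114.2]
tcp_rot: [3.142, -0.0, 2.577]
ft_force: [-0.5, 0.7, -0.4]
opening: 0.008
```

```bash
cat >> look.py <<'E'
p=J(st['eef_pos']); th=st['tcp_rot'][2]-v[2]; r=np.array(p[:2])-(69,85)
print('theta tool',th,'radial',r@[np.sin(th),-np.cos(th)],'d',r@[np.cos(th),np.sin(th)])
E
python3 look.py b3 strap_knob
```

```text
strap_knob [([146.1, 56.2, 121.1], 0.6)]
tcp jig [157.5, 76.5, 114.2] 21.9167 [-0.7  0.2 -0.2]
theta tool 1.148699745255984 radial 84.21476307895921 d 28.50216973415826
```

View pics/b3.png

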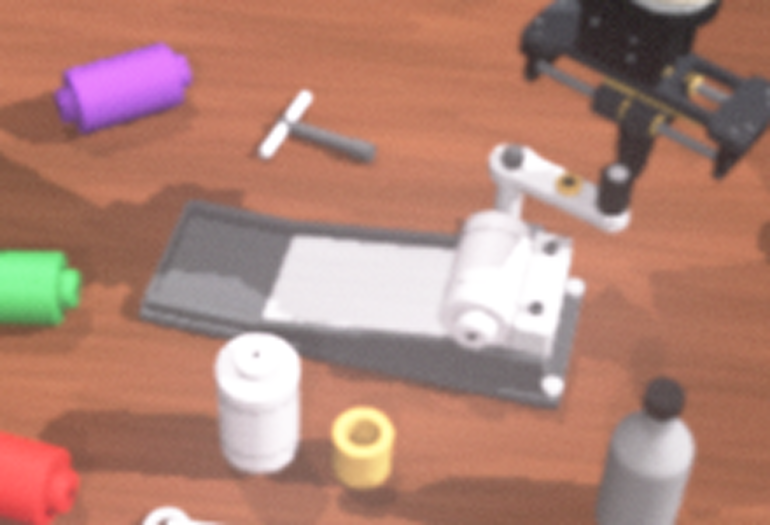

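Emit:
drive_tool --increments '[[[-0.1,0.026,0],[0,0,0.44]],[[-0.1,0.026,0],[0,0,0.44]],[[-0.1,0.026,0],[0,0,0.44]],[[-0.1,0.026,0],[0,0,0.44]],[[-0.1,0.026,0],[0,0,0.44]]]'

```text
t: 22.33
eef_pos: [524.8, 194.0, 114.2]
tcp_rot: [-3.142, -0.0, 2.403]
ft_force: [0.1, 0.8, 0.2]
opening: 0.006
```

Emit:
drive_tool --increments '[[[-0.1,0.026,0],[0,0,0.44]],[[-0.1,0.026,0],[0,0,0.44]],[[-0.1,0.026,0],[0,0,0.44]],[[-0.1,0.026,0],[0,0,0.44]],[[-0.1,0.026,0],[0,0,0.44]]]'

```text
t: 22.75
eef_pos: [538.0, 185.9, 114.2]
tcp_rot: [3.142, -0.0, 2.227]
ft_force: [-0.6, 1.2, 1.3]
opening: 0.005
```

Emit:
drive_tool --increments '[[[-0.1,0.026,0],[0,0,0.44]],[[-0.1,0.026,0],[0,0,0.44]],[[-0.1,0.026,0],[0,0,0.44]],[[-0.1,0.026,0],[0,0,0.44]],[[-0.1,0.026,0],[0,0,0.44]]]'

```text
t: 23.17
eef_pos: [549.5, 175.5, 114.2]
tcp_rot: [3.141, 0.0, 2.051]
ft_force: [0.3, 1.6, -0.2]
opening: -0.001
```

Emit:
drive_tool --increments '[[[-0.1,0.026,0],[0,0,0.44]],[[-0.1,0.026,0],[0,0,0.44]],[[-0.1,0.026,0],[0,0,0.44]],[[-0.1,0.026,0],[0,0,0.44]],[[-0.1,0.026,0],[0,0,0.44]]]'

```text
t: 23.58
eef_pos: [559.1, 163.3, 114.3]
tcp_rot: [3.141, 0.0, 1.875]
ft_force: [0.7, 0.7, -0.0]
opening: 0.006
```

```bash
python3 look.py b4 strap_knob roller
```

```text
strap_knob [([107.4, 10.7, 121.1], 0.92)]
roller [([-274.6, 156.8, 29.6], 0.85), ([-237.5, -236.4, 25.3], 0.71), ([66.9, -0.7, 58.5], 0.58), ([-290.8, -77.2, 27.0], 0.55)]
tcp jig [128.3, 23.7, 114.2] 23.7333 [ 0.1 -0.5 -0.1]
theta tool 0.44754911126104635 radial 80.92510044522483 d 26.93154503422096
```

View pics/b4.png

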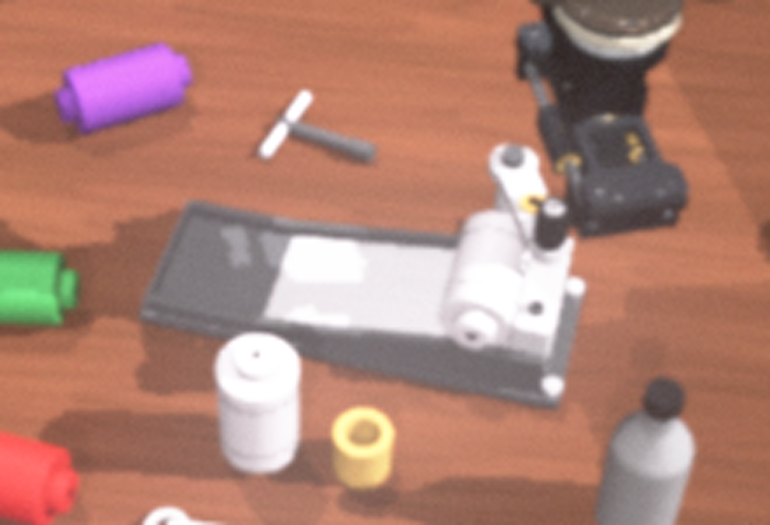

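Emit:
drive_tool --increments '[[[-0.1,0.036,0],[0,0,0.42]],[[-0.1,0.036,0],[0,0,0.42]],[[-0.1,0.036,0],[0,0,0.42]],[[-0.1,0.036,0],[0,0,0.42]],[[-0.1,0.036,0],[0,0,0.42]]]'

```text
t: 24.15
eef_pos: [567.5, 150.1, 114.2]
tcp_rot: [-3.141, 0.0, 1.708]
ft_force: [-0.5, 0.9, 0.4]
opening: 0.005
```

Emit:
drive_tool --increments '[[[-0.1,0.036,0],[0,0,0.42]],[[-0.1,0.036,0],[0,0,0.42]],[[-0.08,0.03,0],[0,0,0.35]],[[-0.06,0.02,0],[0,0,0.25]],[[-0.05,0.016,0],[0,0,0.2]]]'

```text
t: 24.57
eef_pos: [572.8, 138.7, 114.2]
tcp_rot: [-3.141, 0.0, 1.576]
ft_force: [-0.3, 0.5, -0.3]
opening: 0.004
```

```bash
python3 look.py b5 strap_knob roller
```

```text
strap_knob [([83.7, 1.5, 122.1], 0.47)]
roller [([-235.7, -235.1, 27.5], 0.92), ([-275.2, 156.2, 28.2], 0.88), ([69.6, 0.9, 59.8], 0.84), ([-292.1, -81.2, 27.2], 0.55)]
tcp jig [105.9, 6.4, 114.3] 24.7167 [ 0.3  0.4 -0.3]
theta tool 0.14774233161240047 radial 83.17560744338492 d 24.927661872384483
```

View pics/b5.png

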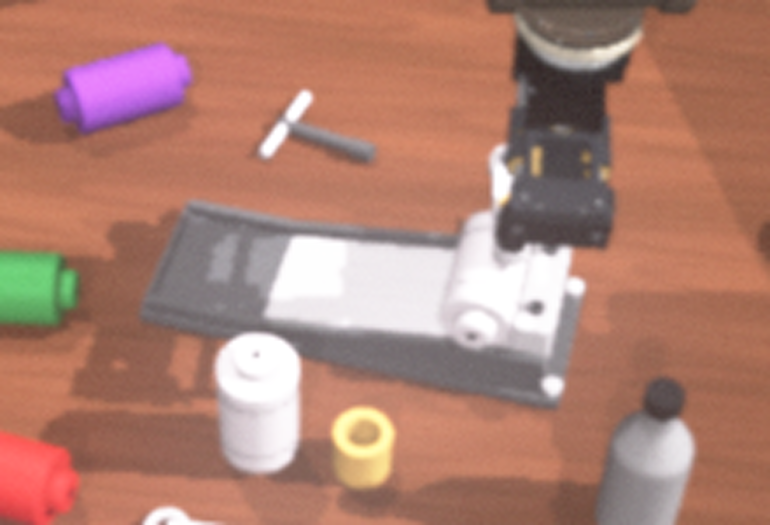

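Emit:
drive_tool --increments '[[[-0.04,0.012,0],[0,0,0.18]],[[-0.04,0.012,0],[0,0,0.18]],[[-0.04,0.012,0],[0,0,0.18]],[[-0.04,0.012,0],[0,0,0.18]],[[-0.04,0.012,0],[0,0,0.18]]]'

```text
t: 25.13
eef_pos: [574.6, 132.5, 114.3]
tcp_rot: [3.142, 0.0, 1.503]
ft_force: [-0.3, 0.1, 0.6]
opening: 0.007
```

Emit:
drive_tool --increments '[[[-0.03,0.01,0],[0,0,0.13]],[[-0.03,0.01,0],[0,0,0.13]],[[-0.03,0.01,0],[0,0,0.13]],[[-0.03,0.01,0],[0,0,0.13]],[[-0.03,0.01,0],[0,0,0.13]]]'

```text
t: 25.55
eef_pos: [575.7, 127.9, 114.3]
tcp_rot: [-3.142, 0.0, 1.452]
ft_force: [-0.0, 0.7, 1.5]
opening: 0.002
```

Emit:
drive_tool --increments '[[[-0.02,0,0],[0,0,0]],[[-0.02,0,0],[0,0,0]],[[-0.02,0,0],[0,0,0]]]'

```text
t: 25.8
eef_pos: [575.7, 126.2, 114.3]
tcp_rot: [3.141, 0.0, 1.453]
ft_force: [0.8, 0.6, 0.5]
opening: 0.008
```

Emit:
drive_tool --increments '[[[-0.02,0,0],[0,0,0]],[[-0.02,0,0],[0,0,0]]]'

```text
t: 25.97
eef_pos: [575.4, 125.0, 114.3]
tcp_rot: [3.141, 0.0, 1.453]
ft_force: [1.1, 0.3, 0.6]
opening: 0.008
```

Emit:
drive_tool --increments '[[[-0.02,0,0],[0,0,0]],[[-0.02,0,0],[0,0,0]]]'

```text
t: 26.13
eef_pos: [575.3, 124.0, 114.3]
tcp_rot: [3.141, -0.0, 1.452]
ft_force: [1.4, 6.4, 0.1]
opening: 0.002
```

```bash
python3 look.py b6 strap_knob
```

```text
strap_knob [([64.9, 1.7, 119.3], 0.57), ([1.3, -2.6, -1.8], 0.41), ([57.6, -6.0, 31.8], 0.18)]
tcp jig [91.8, 2.0, 114.3] 26.2333 [0.6 4.1 0.2]
theta tool 0.02309855057786714 radial 83.50445907130519 d 20.876908660257065
```

Emit:
drive_tool --increments '[[[-0.02,0,0],[0,0,0]],[[-0.02,0,0],[0,0,0]]]'

```text
t: 26.4
eef_pos: [575.3, 123.8, 114.3]
tcp_rot: [3.141, -0.002, 1.452]
ft_force: [2.1, 14.3, -0.1]
opening: 0.003
```

Solid end stop. I'll back off along jig +x, then go up and clear.

Emit:
drive_tool --increments '[[[0.05,0,0],[0,0,0]],[[0.1,0,0],[0,0,0]],[[0.4,0,0],[0,0,0]],[[0.6,0,0],[0,0,0]],[[0,0,-0.6],[0,0,0]]]'

```text
t: 26.82
eef_pos: [578.0, 159.1, 129.8]
tcp_rot: [-3.137, 0.001, 1.453]
ft_force: [-0.3, -0.5, -1.1]
opening: 0.007
```

Emit:
drive_tool --increments '[[[0,0,-0.9],[0,0,0]],[[0,0,-0.9],[0,0,0]],[[0.9,-0.5,-0.3],[0,0,0]],[[0.9,-0.5,0],[0,0,0]],[[0.9,-0.5,0],[0,0,0]]]'

```text
t: 27.23
eef_pos: [543.7, 243.9, 196.2]
tcp_rot: [3.14, -0.0, 1.451]
ft_force: [-0.3, -0.0, -1.0]
opening: 0.002
```

Emit:
drive_tool --increments '[[[0.9,-0.5,0],[0,0,0]],[[0.5,-0.5,0],[0,0,0]],[[0,0,0],[0,0,0]]]'

```text
t: 27.48
eef_pos: [516.9, 291.2, 195.2]
tcp_rot: [-3.141, 0.0, 1.456]
ft_force: [-0.3, 0.2, 0.3]
opening: 0.004
```

```bash
python3 look.py c1 strap_knob roller; python3 - <<'E'
from h import *
p=snap('top','c1t.png')
im=cv2.resize(p['pixels'][150:300,180:400],None,fx=3.5,fy=3.5,interpolation=cv2.INTER_CUBIC); cv2.imwrite('pics/c1tc.png',im)
for k in('strap_knob','strap_post'): print(env.tip_of(k,p)[:1])
E
```

```text
strap_knob [([68.6, -1.4, 121.4], 0.73), ([68.8, 85.0, 93.7], 0.44)]
roller [([-293.8, -75.6, 27.2], 0.73), ([-233.5, -237.5, 28.3], 0.68), ([67.2, -1.3, 58.7], 0.62), ([-274.9, 155.6, 25.2], 0.58)]
tcp jig [246.3, 80.6, 195.3] 27.6333 [ 0.6 -0.7 -0.2]
theta tool 0.023868494545985053 radial 8.630228981938302 d 177.14448664217386
[{'point': [575.2, 100.6, 123.1], 'score': 0.82}]
[{'point': [487.3, 111.4, 91.7], 'score': 0.66}]
```

View pics/c1.png

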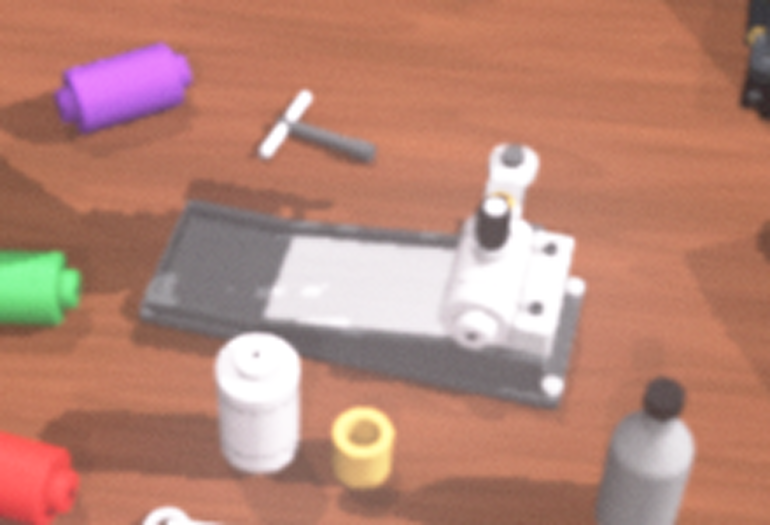

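View pics/c1tc.png

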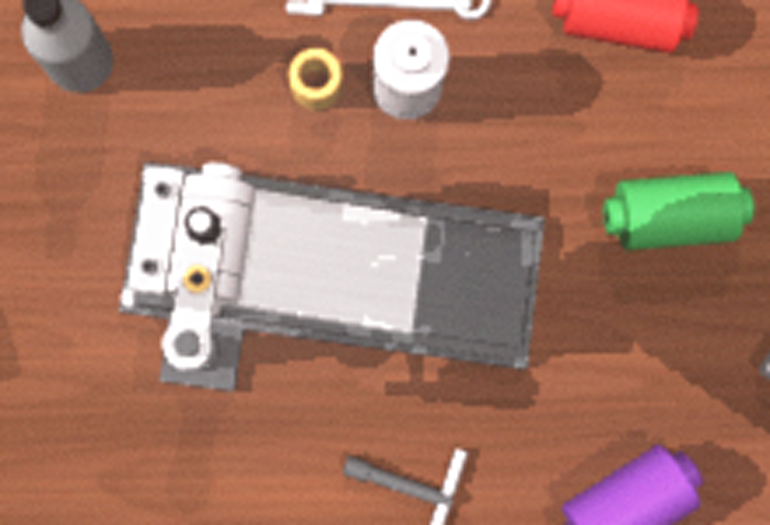

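The pictures show the strap across the seated roller: knob at (495,222) in the scene crop and (203,224) in the top crop. The roller is against the stop and everything else is where it was.

```bash
python3 -c "
from cell import env
print(env.job_done(), env.state()['t'])"
```

```text
the job is handed in; nothing more can be done
the job is handed in; nothing more can be done
```

The roller is in its seat against the stop, and the strap lies across it at the end of its swing. I handed the job in at about 28 s on the robot's clock; the hand-in gives no verdict.

- **Roller:** I rolled it up from behind with the half-open fingertips at about 15–25 mm/s, never gripping it. The push on the ramp read about 1–4 N. Past the crest it rolled the last 14 mm or so into the seat by itself. A light push then met solid resistance, about 16 N, and the last scene picture put the roller at jig x ≈ 67–69 mm (home is 69).
- **Strap:** I pushed the knob round its arc with the shut fingertips, at under 2 N while it moved. At the end stop the force rose to 14 N with no further travel. I then backed off. The scene camera put the knob at jig (68.6, −1.4) mm, against (69, 0) for home, and the top camera agreed within its error.
- **Other things:** The last pictures show the look-alikes and other parts near the jig where they were. I did not re-check the tin or the hammer, which are outside those pictures; the arm did not go near either of them.

One reading disagreed: with the fingers still in front of the knob, the detector put it about 4 mm off (score 0.57). The clear views after backing off did not show this.

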